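# Build the display stand and show the painted egg

### The job

Build up the egg display stand on its black base piece by piece, in this order from the bottom up: the large blue tier, the smaller purple tier, the pink egg cup, each pushed fully home on the post below; then stand the painted (orange, yellow and red) egg upright in the cup, pointed end up as it stands now, without tipping it over on the way. Leave the two white eggs, the rinse jar and the paint bottle standing where they are, and let go of everything at the end.

Things in the scene. Friction and masses are not known exactly. Their poses are not given: they have to be found in the camera images.
- base: Black round base plate of the stand, fixed to the table: disc 140 mm across and 8 mm thick, with a round post 44 mm across in its middle whose flat top is 30 mm above the table; the top 5 mm of the post tapers to 36 mm across. Origin: centre of the underside, z up.
- large_tier: Loose large tier, blue, about 180 g, upright: foot ring 60 mm across, z 0 to 10 mm, forming a socket 49 mm wide, 10 deep; plate 120 mm across, z 10 to 16; post 44 mm across, z 16 to 76, last 5 mm tapering to 36. Grip by the post. Its socket fits over the base's post (2.5 mm play) and rests on its top: origin then 20 mm above the base's origin. Origin: centre of underside, z up.
- medium_tier: Loose smaller tier, purple, about 130 g, upright: the same foot ring and socket (60 mm outside, 49 inside, 10 deep), plate 94 mm across, z 10 to 16 mm, post 44 mm across, z 16 to 66, last 5 mm tapering to 36. Seated on the large tier, its origin is 66 mm above the large tier's origin. Origin: centre of underside, z up.
- egg_cup: Loose egg cup, pink, about 80 g, upright: the same foot ring and socket (60 mm outside, 49 inside, 10 deep), flange 64 mm across, z 10 to 16 mm, round stem 40 mm across, z 16 to 50, whose flat top is the cup's floor, ringed by a lip 39 mm outside, 33 inside, z 50 to 54. Seated on the medium tier, its origin is 56 mm above the medium tier's origin. Origin: centre of underside, z up.
- painted_egg: Loose painted craft egg, orange with yellow belt and red band near the tip, about 60 g, 58 mm high, thickest (45 mm) 25 mm above its underside, standing pointed end up on a flat 18 mm across, in one of the tray's three pockets. Standing in the cup, its origin is 50 mm above the cup's origin. Origin: centre of underside, z up.
- white_egg_1: Loose plain white egg of the same shape in another pocket of the tray; to be left alone. Origin: centre of the underside.
- white_egg_2: Second plain white egg of the same shape in the third pocket of the tray; to be left alone. Origin: centre of the underside.
- drying_tray: White flat drying tray, fixed: 80 mm (its x) by 262 mm (its y), 6 mm thick, with three pockets in a row along its y axis at -90, 0 and 90 mm; each pocket is a grey ring lip 40 mm across outside, 34 mm inside, 4 mm high, on the tray's top. Origin: centre of the underside.
- rinse_jar: Loose teal jar with white cap, 56 mm across, 75 mm high; a bystander. Origin: centre of the underside.
- paint_bottle: Loose black dropper bottle with a red label, 30 mm across, 70 mm high; a bystander. Origin: centre of the underside.
Not all that is in view belongs to the job. Several things have the shape of the base; the one meant has the colours described above. What is shaped like the painted_egg but green is not meant.

How it is judged:
On the way, in this order (a step that is already met when the one before it is completed fails the run):
1. the large blue tier is seated on the black base (z of large_tier in the frame of base between 0.017 and 0.023 m and horizontal distance between large_tier and base below 0.006 m and angle between large_tier's own z axis and vertical below 0.1 rad and linear speed of large_tier below 0.03 m/s), for 0.2 s.
2. the purple tier is seated on the blue tier (z of medium_tier in the frame of large_tier between 0.063 and 0.069 m and horizontal distance between medium_tier and large_tier below 0.006 m and angle between medium_tier's own z axis and vertical below 0.1 rad and linear speed of medium_tier below 0.03 m/s), for 0.2 s.
3. the pink egg cup is seated on the purple tier (z of egg_cup in the frame of medium_tier between 0.053 and 0.059 m and horizontal distance between egg_cup and medium_tier below 0.006 m and angle between egg_cup's own z axis and vertical below 0.1 rad and linear speed of egg_cup below 0.03 m/s), for 0.2 s.
4. the painted egg stands upright in the egg cup (z of painted_egg in the frame of egg_cup between 0.047 and 0.053 m and horizontal distance between painted_egg and egg_cup below 0.006 m and angle between painted_egg's own z axis and vertical below 0.1 rad and linear speed of painted_egg below 0.03 m/s), for 0.2 s.
At the end, for the whole second after the job is handed in: Blue tier on base, purple tier on blue, cup on purple, painted egg in cup: each seated (height within 3 mm, centred within 6 mm, upright within 0.1 rad), at rest; white eggs within 20 mm, jar and bottle within 30 mm of their start and upright within 0.2 rad (z of large_tier in the frame of base between 0.017 and 0.023 m and horizontal distance between large_tier and base below 0.006 m and angle between each of large_tier, medium_tier, egg_cup, painted_egg's own z axis and vertical below 0.1 rad and linear speed of each of large_tier, medium_tier, egg_cup, painted_egg below 0.02 m/s and angular speed of each of large_tier, medium_tier, egg_cup, painted_egg below 0.2 rad/s and z of medium_tier in the frame of large_tier between 0.063 and 0.069 m and horizontal distance between medium_tier and large_tier below 0.006 m and z of egg_cup in the frame of medium_tier between 0.053 and 0.059 m and horizontal distance between egg_cup and medium_tier below 0.006 m and z of painted_egg in the frame of egg_cup between 0.047 and 0.053 m and horizontal distance between painted_egg and egg_cup below 0.006 m and distance of each of white_egg_1, white_egg_2 from where it was at the start of the episode below 0.02 m and angle between each of white_egg_1, white_egg_2, rinse_jar, paint_bottle's own z axis and vertical below 0.2 rad and distance of each of rinse_jar, paint_bottle from where it was at the start of the episode below 0.03 m); the robot touches nothing.
It fails at once if the white egg 1 is displaced by more than 20 mm or tipped over (distance of white_egg_1 from where it was at the start of the episode above 0.02 m or angle between white_egg_1's own z axis and vertical above 0.5 rad).
It fails at once if the white egg 2 is displaced by more than 20 mm or tipped over (distance of white_egg_2 from where it was at the start of the episode above 0.02 m or angle between white_egg_2's own z axis and vertical above 0.5 rad).
It fails at once if the rinse jar is displaced by more than 30 mm or tipped over (distance of rinse_jar from where it was at the start of the episode above 0.03 m or angle between rinse_jar's own z axis and vertical above 0.5 rad).
It fails at once if the paint bottle is displaced by more than 30 mm or tipped over (distance of paint_bottle from where it was at the start of the episode above 0.03 m or angle between paint_bottle's own z axis and vertical above 0.5 rad).
It fails at once if the painted egg is tipped over (more than 0.7 rad) (angle between painted_egg's own z axis and vertical above 0.7 rad).
It also fails if it takes over 112 s, if anything falls off the work surface, if the arm or the gripper's body presses on something with over 40 N, if the wrist force passes 120 N, or if a joint passes its speed limit or range.

### The arm

A 6-joint arm with a two-finger parallel gripper is mounted at the origin on the work surface. World frame = base frame: x ahead of the robot, y to its left, z up, the work surface at z = 0. Lengths are in m, angles in rad, forces in N, time in s.
With the tool pointing down it reaches from about 0.35 to 0.875 m from the base axis. Payload 4.2 kg.
Tool frame: the origin (TCP) lies at the very end of the fingers, on their centre line; the grasp point (between the pads) lies manip.hold_point_z behind it (manip.hold_point_z is the distance from the TCP to the grasp point, in m); z points along the fingers, y is the line along which they close (so a half turn about z gives the same grasp; the last joint's range is limited). The gripper opens to 87 mm and grips with 3 to 60 N. Pads are 19 mm wide; open, the fingers measure 117 mm over their backs; the gripper's body (75 mm by 190 mm) begins 51 mm behind the grasp point.
Start: joints at [1.483, 0.385, 0.008, 0, -1.194, -0.259], TCP at [0.212, 0.588, 0.223] pointing down, gripper open.
Joint ranges: [-3.14, 3.14], [-1.21, 2.06], [-1.07, 1.41], [-3.16, 2.05], [-2.99, -0.16], [-3.1, 3.1]. Speed limits (rad/s): [2.79, 2.79, 3.14, 3.14, 3.14, 3.14].

### API

Orientations are given as a unit quaternion [w, x, y, z].
In Python, from station import readout, optics, ticket, trace, manip gives the robot as it stands. The module is installed in compiled form; this text tells all that it offers.
- The arm moves only by the shell command python3 -m inch 'ROWS' [OPENING] [FORCE]. ROWS is JSON, a list of rows, each a list of 2 entries, a list of its own where there are three numbers: the shift along the world's x, y, z normalised to -1 to 1, where 1 is 0.03 m, then the turn, a rotation vector about the world's x, y, z normalised to -1 to 1, where 1 is 0.08 rad. A call has 1 to 5 rows; each row shifts and turns the commanded pose from where the row before left it; what a row does not reach is not made up. A row lasts 1/10 s, in which the tool goes at most 50 mm and 8.59 degrees, less where a joint would pass 70% of its speed; a pose out of reach is approached as far as the arm can. A call with a number of a shift or a turn outside -1 to 1 is refused whole. A call with a gripper value outside its range is refused whole. OPENING is the finger opening in mm, from 0 to 87, set as the call begins (- or left out, the last holds). The fingers move at their own pace and stop on an object; FORCE is the grip in N (left out, the last holds). Time passes only in rows, so rows that do not move let the fingers close. It gives the time, the measured TCP pose, the force, the opening and the grip force at its end, in the units of the state.
- readout.sense(): the state, without advancing time (a new reading comes with each control period).
- optics.read_camera(name): name is "side" or "top"; returns a dict with "pixels" (400x640x3 uint8, red, green, blue), "depth" (400x640 float32, m along the optical axis (not along the pixel's ray), 0 where there is no reading), "K" (3x3 intrinsics, pixels), "k1" (the pictures are not rectified: a ray, as slopes to the right and down, at radius r is drawn at 1 + k1 r^2 times it, then the intrinsics apply), "position" and "rotation" of the camera in the world. Camera axes: x right, y up, looking along -z (the intrinsics and any distortion apply to the point x, -y, -z); pixel columns grow to the right and rows downward; lengths in m; the calibration is good to about 2 mm. A picture is of the moment at which its call begins.
- ticket.finish_job(): hands the job in; it is judged then, once.
Trained networks look in the newest picture that a camera, given by its name, has taken for a name from the list of things; names that differ only in an ending like _2 or _b are one class to them, and where a whole thing is asked for, a point or a joint stands for the part that bears it (a point fixed in the world has none). Each returns a list of dicts, best first, with "score" (0 to 1); they miss things now and then, are a little off and sometimes report something else, mostly with a low value. They report only what shows in the picture. A call takes as long as a camera call. They do not tell look-alikes from the thing itself.
- trace(name, camera): "mask" (400x640 bool, what is visible of it) and "extent" ([left, top, width, height] in pixels, round what is visible of it).
The state is a dict: "t": time; "q": joint angles; "joint_vel": joint speeds; "tau": joint torques, N m; "eef_pos": TCP position; "eef_rot": TCP orientation; "contact_force": force on the tool from outside, world axes, zero at the start; "torque": the same for the moment, N m; "width": opening from 0.0 (shut) to 1.0 (fully open); "gripper_force": force on a finger pad.
Only numpy, scipy, OpenCV 4.12 (cv2) and the standard library are available. Lean on these libraries where they do the work, as an engineer would, in place of code of your own. Each camera call takes 0.05 s, during which the arm holds its last target. There are 200 camera calls.

## Working session

There is one attempt and no reset: what is moved stays moved. The work goes in short steps, Python scripts to look and compute and a shell command to move; the robot and the scene stay as the last step left them, time stands still between calls to the robot, and variables do not carry over. Pictures are saved under pics/ and viewed, at most 14 in all, crops included, and the job is handed in when it is done.

```bash
mkdir -p pics
python3 - <<'E'
from station import readout, optics, manip
import cv2
print(readout.sense(), manip.hold_point_z)
for n in("top","side"):
    c=optics.read_camera(n); cv2.imwrite(f"pics/{n}0.png",c["pixels"][:,:,::-1]); print(n,c["K"],c["k1"],c["position"],c["rotation"])
E
```

```text
{'t': 0.0, 'q': array([ 1.48258589e+00,  3.85557312e-01,  6.63748523e-03, -4.85059730e-04,
       -1.19398106e+00, -2.58644247e-01]), 'joint_vel': array([ 0.00099778, -0.00064362,  0.00120047,  0.00073197,  0.00043306,
        0.00062191]), 'tau': array([-1.07791613e-03, -3.90663207e+01,  1.87405837e+01,  4.21981841e+00,
        1.09111119e-02, -1.96077981e-04]), 'eef_pos': array([0.21222028, 0.58723841, 0.22146577]), 'eef_rot': array([ 1.06764668e-03,  9.84983119e-01, -1.72647322e-01, -1.35038784e-04]), 'contact_force': array([-0.12735511, -0.68607286, -0.86448417]), 'torque': array([ 0.00042462, -0.02208802, -0.01001426]), 'gripper_force': 0.0, 'width': 1.0038640271259371} 0.0187
top [[437.51349416   0.         324.19597653]
 [  0.         437.51349416 198.57920507]
 [  0.           0.           1.        ]] -0.1025963535582642 [0.27156433 0.06802373 1.2499072 ] [-0.70409889 -0.05486766  0.05052002  0.70617422]
side [[440.63072127   0.         318.15259497]
 [  0.         440.63072127 198.09826667]
 [  0.           0.           1.        ]] 0.0354442372261138 [-0.08398337 -0.49653534  0.7233376 ] [ 0.83879725  0.38771953 -0.14923749 -0.35188195]
```

View pics/top0.png

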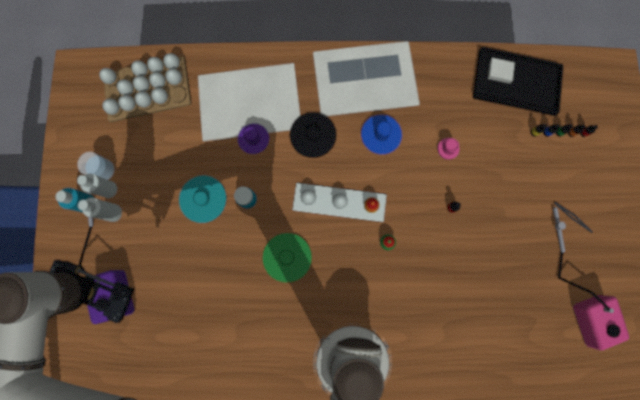

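View pics/side0.png

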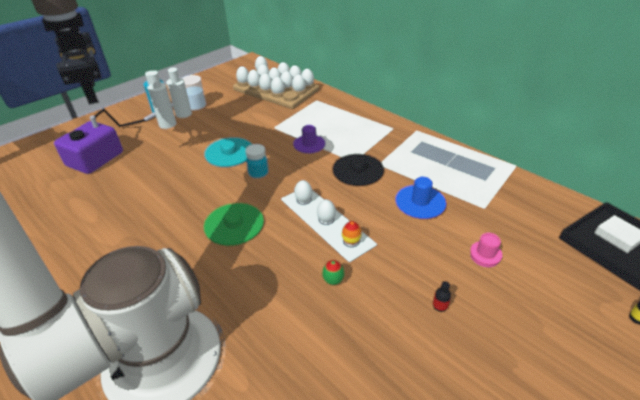

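The top view has +x up and +y to the left. Black base is at (313,134), blue tier at (382,132), purple at (254,138), pink cup at (449,148). The tray's eggs are at (308,197), (340,201) and the painted one at (372,205), with the green decoy at (388,241). The jar is at (245,197) and the bottle at (453,206).

```bash
cat > h.py <<'E'
import numpy as np, cv2
from scipy.spatial.transform import Rotation as R
from scipy.optimize import least_squares
from station import readout, optics, trace
# visible profile (r,z) in mm, from the axis outwards/downwards
EGG=[(0,58),(8,55.5),(13,51),(18,43),(21,35),(22.5,25),(21,15),(17,7),(9,0)]
P=dict(base=[(0,30),(18,30),(22,25),(22,8),(70,8),(70,0)],
 large_tier=[(0,76),(18,76),(22,71),(22,16),(60,16),(60,10),(30,10),(30,0)],
 medium_tier=[(0,66),(18,66),(22,61),(22,16),(47,16),(47,10),(30,10),(30,0)],
 egg_cup=[(0,50),(16.5,50),(16.5,54),(19.5,54),(20,50),(20,16),(32,16),(32,10),(30,10),(30,0)],
 painted_egg=EGG, rinse_jar=[(0,75),(28,75),(28,0)], paint_bottle=[(0,70),(15,35),(15,0)])
def cloud(c,m):
    v,u=np.nonzero(m&(c["depth"]>0)); d=c["depth"][v,u]; K=c["K"]
    xd=np.stack([(u-K[0,2])/K[0,0],(v-K[1,2])/K[1,1]],1); s=xd.copy()
    for _ in range(8): s=xd/(1+c["k1"]*(s**2).sum(1,keepdims=True))
    p=np.stack([s[:,0]*d,-s[:,1]*d,-d],1)
    w,x,y,z=c["rotation"]
    return R.from_quat([x,y,z,w]).apply(p)+c["position"]
def dist(rz,prof):
    a=np.array(prof,float)[:-1]; b=np.array(prof,float)[1:]; e=b-a
    t=np.clip(((rz[:,None]-a)*e).sum(2)/(e*e).sum(1),0,1)
    return np.linalg.norm(rz[:,None]-a-t[...,None]*e,axis=2).min(1)
def fit(p,name,z0=0.):
    p=p*1000; c0=np.median(p,0)
    f=lambda q:dist(np.stack([np.hypot(p[:,0]-q[0],p[:,1]-q[1]),p[:,2]-q[2]],1),P[name])
    s=least_squares(f,[c0[0],c0[1],z0*1000],loss="soft_l1",f_scale=1.5,diff_step=1e-4)
    return s.x/1000,np.median(f(s.x)) 
def look(name,cam,z0=0.,c=None):
    c=c or optics.read_camera(cam); out=[]
    for d in trace(name,cam):
        m=cv2.erode(d["mask"].astype(np.uint8),np.ones((2,2)))>0
        if m.sum()<15: continue
        p=cloud(c,m)
        if len(p)<15: continue
        q,e=fit(p,name,z0); out.append((q,e,d["score"],d["extent"],np.median(c["pixels"][m],0)))
    return out
E
python3 - <<'E'
from h import *
np.set_printoptions(precision=4,suppress=True)
cs={n:optics.read_camera(n) for n in("top","side")}
for n in P:
    for cam in cs:
        for r in look(n,cam,0.006 if 'egg'==n[-3:] else 0,cs[cam]): print(n,cam,r[0],"err%.1f s%.2f"%r[1:3],[int(i) for i in r[3]],r[4])
E
```

```text
base top [0.46   0.4301 0.001 ] err1.5 s0.93 [179, 174, 45, 46] [ 35. 120. 122.]
base top [0.6509 0.1081 0.0013] err1.6 s0.87 [292, 107, 44, 50] [22. 22. 24.]
base top [0.292  0.1825 0.0008] err1.6 s0.72 [262, 229, 47, 50] [30. 74. 40.]
base top [ 0.4421 -0.0597  0.0302] err1.9 s0.18 [361, 195, 18, 16] [130.  48.  28.]
base side [ 0.6497  0.11   -0.0009] err0.9 s0.88 [334, 154, 51, 32] [42. 43. 46.]
base side [ 0.2904  0.1831 -0.0005] err0.9 s0.69 [202, 201, 64, 46] [ 41. 108.  59.]
base side [0.4584 0.4316 0.    ] err1.1 s0.64 [201, 135, 51, 35] [ 42. 180. 185.]
base side [ 0.606  -0.2861  0.0105] err4.5 s0.39 [469, 230, 30, 38] [219. 100. 157.]
large_tier top [ 0.6497 -0.0914  0.0018] err1.4 s0.88 [362, 115, 40, 35] [ 30.  70. 153.]
large_tier top [ 0.6071 -0.2917  0.0006] err2.3 s0.54 [439, 137, 18, 22] [164.  72. 113.]
large_tier side [ 0.6472 -0.0909 -0.0007] err0.8 s0.66 [395, 178, 49, 39] [ 45. 109. 224.]
medium_tier top [0.639  0.284  0.0019] err1.3 s0.58 [240, 125, 30, 30] [49. 28. 75.]
medium_tier side [ 0.6366  0.2846 -0.0007] err1.0 s0.65 [294, 124, 32, 28] [ 79.  49. 114
[... 283 characters left out ...]
4376 -0.0578  0.0073] err0.9 s0.66 [364, 196, 14, 13] [130.   44.5  26.5]
painted_egg top [ 0.3325 -0.1013  0.0002] err1.0 s0.51 [377, 233, 19, 16] [84. 51. 29.]
painted_egg side [ 0.4361 -0.0559  0.0059] err0.8 s0.91 [343, 222, 18, 23] [210. 121.  46.]
painted_egg side [ 0.3319 -0.1003  0.0001] err0.7 s0.56 [320, 258, 22, 26] [ 59. 121.  65.]
rinse_jar top [0.4603 0.2993 0.0008] err1.4 s0.57 [232, 188, 23, 23] [102. 108. 106.]
rinse_jar side [ 0.4587  0.3004 -0.0009] err1.3 s0.76 [242, 145, 25, 36] [ 55. 102. 114.]
paint_bottle top [ 0.432  -0.292   0.0077] err1.5 s0.46 [447, 203, 10, 10] [26. 19. 20.]
paint_bottle side [ 0.4299 -0.2897  0.0047] err0.9 s0.83 [432, 281, 19, 23] [54. 39. 40.]
```

Both cameras agree to about 2 mm. Averages: base (0.650,0.109), blue (0.6485,-0.091), purple (0.638,0.284), cup (0.6047,-0.288), painted egg (0.437,-0.057,z 0.006). I'll head to the blue tier.

```bash
r='[[[0.64,-1,0],[0,0,0]],[[0.64,-1,0],[0,0,0]]]'
python3 -m inch '[[[0.64,-1,0],[0,0,0]],[[0.64,-1,0],[0,0,0]],[[0.64,-1,0],[0,0,0]],[[0.64,-1,0],[0,0,0]],[[0.64,-1,0],[0,0,0]]]' 87 30
python3 -m inch '[[[0.64,-1,0],[0,0,0]],[[0.64,-1,0],[0,0,0]],[[0.64,-1,0],[0,0,0]],[[0.64,-1,0],[0,0,0]],[[0.64,-1,0],[0,0,0]]]'
python3 -m inch '[[[0.64,-1,0],[0,0,0]],[[0.64,-1,0],[0,0,0]],[[0.64,-1,0],[0,0,0]],[[0.64,-1,0],[0,0,0]],[[0.64,-1,0],[0,0,0]]]'
python3 -m inch '[[[0.64,-1,0],[0,0,0]],[[0.64,-1,0],[0,0,0]],[[0.64,-1,0],[0,0,0]],[[0.64,-1,0],[0,0,0]],[[0.64,-1,0],[0,0,0]]]'
python3 -m inch '[[[0.64,-1,-1],[0,0,0]],[[0.64,-1,-1],[0,0,0]],[[0,0,0],[0,0,0]],[[0,0,0],[0,0,0]]]'
```

```text
t: 1.4
eef_pos: [0.309, 0.4366, 0.2228]
eef_rot: [-0.0, 0.985, -0.172, 0.0]
contact_force: [-0.8, -0.4, 0.6]
width: 0.998
gripper_force: 0.0
t: 1.9
eef_pos: [0.405, 0.2865, 0.2229]
eef_rot: [-0.0, 0.985, -0.172, 0.0]
contact_force: [0.4, -0.3, 0.1]
width: 1.0
gripper_force: 0.0
t: 2.4
eef_pos: [0.5011, 0.1365, 0.2229]
eef_rot: [-0.0, 0.985, -0.172, 0.0]
contact_force: [0.3, -1.0, -0.6]
width: 0.994
gripper_force: 0.0
t: 2.9
eef_pos: [0.5971, -0.0136, 0.2227]
eef_rot: [-0.0, 0.985, -0.173, 0.0]
contact_force: [0.4, 0.2, -0.4]
width: 0.996
gripper_force: 0.0
t: 3.3
eef_pos: [0.6346, -0.0731, 0.1613]
eef_rot: [0.0, 0.985, -0.173, -0.001]
contact_force: [-0.2, 0.3, 1.1]
width: 1.002
gripper_force: 0.0
```

```bash
python3 -m inch '[[[0.46,-0.6,0],[0,0,0]],[[0,0,-1],[0,0,0]],[[0,0,-1],[0,0,0]],[[0,0,-1],[0,0,0]],[[0,0,-0.7],[0,0,0]]]'
python3 -m inch '[[[0,0,-0.5],[0,0,0]],[[0,0,0],[0,0,0]]]'
python3 -m inch '[[[0,0,0],[0,0,0]],[[0,0,0],[0,0,0]],[[0,0,0],[0,0,0]],[[0,0,0],[0,0,0]],[[0,0,0],[0,0,0]]]' 30 35
python3 -m inch '[[[0,0,0],[0,0,0]],[[0,0,0],[0,0,0]],[[0,0,0],[0,0,0]]]'
```

```text
t: 3.8
eef_pos: [0.6486, -0.0889, 0.0517]
eef_rot: [-0.0, 0.985, -0.172, 0.001]
contact_force: [0.7, -0.1, -0.8]
width: 1.002
gripper_force: 0.0
t: 4.0
eef_pos: [0.6478, -0.0893, 0.0357]
eef_rot: [0.0, 0.985, -0.172, -0.001]
contact_force: [-0.5, 0.2, -0.3]
width: 0.998
gripper_force: 0.0
t: 4.5
eef_pos: [0.6488, -0.0903, 0.0371]
eef_rot: [-0.0, 0.985, -0.173, 0.0]
contact_force: [0.5, -0.2, 0.3]
width: 0.629
gripper_force: 0.0
t: 4.8
eef_pos: [0.6485, -0.0904, 0.0367]
eef_rot: [0.0, 0.985, -0.172, -0.0]
contact_force: [-0.1, -0.9, 2.0]
width: 0.498
gripper_force: 35.0
```

```bash
python3 -m inch '[[[0,0,0.4],[0,0,0]],[[0,0,0.8],[0,0,0]],[[0,0,0.8],[0,0,0]],[[0,0.4,0],[0,0,0]],[[0,0.8,0],[0,0,0]]]'
python3 -m inch '[[[0,1,0],[0,0,0]],[[0,1,0],[0,0,0]],[[0,1,0],[0,0,0]],[[0,1,0],[0,0,0]],[[0.05,0.8,0],[0,0,0]]]'
python3 -m inch '[[[0,0.45,0],[0,0,0]],[[0,0.18,0],[0,0,0]],[[0,0,0],[0,0,0]],[[0,0,0],[0,0,0]]]'
python3 - <<'E'
from h import *
for cam in("side","top"):
    for r in look("large_tier",cam,0.06): print(cam,r[0],r[1],r[2],r[4])
print(readout.sense()["eef_pos"])
c=optics.read_camera("side");cv2.imwrite("pics/a.png",cv2.resize(c["pixels"][80:280,240:540,::-1],None,fx=2,fy=2))
E
```

```text
t: 5.3
eef_pos: [0.6486, -0.0545, 0.0972]
eef_rot: [-0.0, 0.985, -0.174, 0.001]
contact_force: [-0.1, -0.5, -1.5]
width: 0.491
gripper_force: 35.0
t: 5.8
eef_pos: [0.6491, 0.0921, 0.0957]
eef_rot: [0.0, 0.985, -0.172, -0.001]
contact_force: [0.6, -0.2, -1.1]
width: 0.495
gripper_force: 35.0
t: 6.2
eef_pos: [0.6498, 0.1078, 0.0963]
eef_rot: [0.0, 0.985, -0.173, -0.0]
contact_force: [0.2, -0.8, -1.0]
width: 0.499
gripper_force: 35.0
side [0.64925755 0.10824137 0.05871336] 0.8563425920261025 0.67 [ 44. 107. 222.]
top [0.61059697 0.11584567 0.06117627] 2.312975877590887 0.95 [ 27.  64. 142.]
top [ 0.44212828 -0.06094538 -0.0155999 ] 2.5694493887658716 0.22 [120.5  40.   24. ]
[0.6500926  0.10770556 0.0965652 ]
```

View pics/a.png

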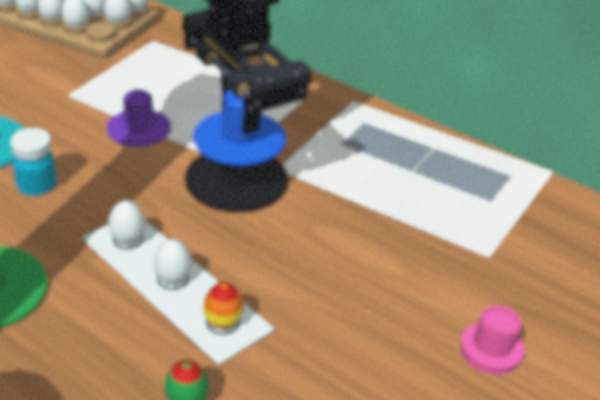

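The image shows the blue tier held level above the black base (about (238,180) in the crop). The side fit asks for +1.8 mm in y. I'll lower it now.

```bash
python3 -m inch '[[[0.01,0.06,-0.3],[0,0,0]],[[0,0,-0.5],[0,0,0]],[[0,0,-0.17],[0,0,0]],[[0,0,-0.12],[0,0,0]],[[0,0,0],[0,0,0]]]'
python3 -m inch '[[[0,0,-0.12],[0,0,0]],[[0,0,-0.1],[0,0,0]],[[0,0,0],[0,0,0]]]'
```

```text
t: 6.95
eef_pos: [0.6502, 0.1104, 0.0633]
eef_rot: [0.0, 0.985, -0.173, -0.0]
contact_force: [-0.3, -0.2, -1.9]
width: 0.494
gripper_force: 35.0
t: 7.25
eef_pos: [0.6502, 0.1104, 0.057]
eef_rot: [0.0, 0.985, -0.173, -0.0]
contact_force: [-0.1, -0.5, -2.7]
width: 0.498
gripper_force: 35.0
```

```bash
python3 -m inch '[[[0,0,-0.04],[0,0,0]],[[0,0,0],[0,0,0]]]'
python3 -m inch '[[[0,0,0],[0,0,0]],[[0,0,0],[0,0,0]],[[0,0,0],[0,0,0]],[[0,0,0],[0,0,0]],[[0,0,0],[0,0,0]]]' 87
python3 -m inch '[[[0,0,0.8],[0,0,0]],[[0,0,1],[0,0,0]],[[0,0,1],[0,0,0]]]'
python3 - <<'E'
from h import *
for r in look("large_tier","side",0.02): print(r[0],r[1],r[2],r[4])
E
```

```text
t: 7.45
eef_pos: [0.6506, 0.1105, 0.0567]
eef_rot: [-0.0, 0.985, -0.172, 0.0]
contact_force: [-0.7, -0.9, 1.8]
width: 0.499
gripper_force: 35.0
t: 7.95
eef_pos: [0.6504, 0.1105, 0.056]
eef_rot: [-0.0, 0.985, -0.173, 0.0]
contact_force: [-0.2, -0.1, -0.6]
width: 0.864
gripper_force: 0.0
t: 8.25
eef_pos: [0.6502, 0.1104, 0.1406]
eef_rot: [0.0, 0.985, -0.173, -0.0]
contact_force: [0.7, 0.4, 0.7]
width: 0.993
gripper_force: 0.0
[0.64983666 0.11089002 0.0193543 ] 0.883211728775926 0.66 [ 44. 109. 224.]
```

```bash
python3 -m inch '[[[0,1,0],[0,0,0]],[[-0.1,1,0],[0,0,0]],[[-0.1,1,0],[0,0,0]],[[-0.1,1,0],[0,0,0]],[[-0.14,1,0],[0,0,0]]]'
python3 -m inch '[[[0,0.8,0],[0,0,0]],[[0,0,-1],[0,0,0]],[[0,0,-1],[0,0,0]],[[0,0,-1],[0,0,0]],[[0,0,-0.7],[0,0,0]]]'
python3 -m inch '[[[0,0,0],[0,0,0]],[[0,0,0],[0,0,0]]]'
```

```text
t: 8.85
eef_pos: [0.6367, 0.2615, 0.1392]
eef_rot: [0.0, 0.985, -0.173, -0.0]
contact_force: [0.9, -0.5, 0.4]
width: 1.0
gripper_force: 0.0
t: 9.35
eef_pos: [0.6362, 0.284, 0.0261]
eef_rot: [0.001, 0.985, -0.173, -0.001]
contact_force: [0.4, -0.0, -0.1]
width: 1.0
gripper_force: 0.0
t: 9.55
eef_pos: [0.6376, 0.2845, 0.029]
eef_rot: [0.0, 0.985, -0.172, 0.0]
contact_force: [0.5, -0.6, 0.1]
width: 0.999
gripper_force: 0.0
```

```bash
python3 -m inch '[[[0,0,0],[0,0,0]],[[0,0,0],[0,0,0]],[[0,0,0],[0,0,0]],[[0,0,0],[0,0,0]],[[0,0,0],[0,0,0]]]' 30 35
python3 -m inch '[[[0,0,0],[0,0,0]],[[0,0,0],[0,0,0]],[[0,0,0],[0,0,0]],[[0,0,0.5],[0,0,0]],[[0,0,1],[0,0,0]]]'
python3 -m inch '[[[0,0,1],[0,0,0]],[[0,0,1],[0,0,0]],[[0,0,0.5],[0,0,0]],[[0,-0.4,0],[0,0,0]],[[0.1,-0.8,0],[0,0,0]]]'
python3 -m inch '[[[0.1,-1,0],[0,0,0]],[[0.1,-1,0],[0,0,0]],[[0.1,-1,0],[0,0,0]],[[0,-0.8,0],[0,0,0]],[[0,-0.55,0],[0,0,0]]]'
python3 -m inch '[[[0,-0.2,0],[0,0,0]],[[0,0,0],[0,0,0]],[[0,0,0],[0,0,0]]]'
python3 - <<'E'
from h import *
for r in look("medium_tier","side",0.115): print(r[0],r[1],r[2],r[4])
for r in look("large_tier","side",0.02): print(r[0],r[1],r[2],r[4])
print(readout.sense()["eef_pos"])
E
```

```text
t: 10.05
eef_pos: [0.6373, 0.2845, 0.0295]
eef_rot: [-0.0, 0.985, -0.173, 0.0]
contact_force: [-0.4, 0.3, 0.1]
width: 0.631
gripper_force: 0.0
t: 10.55
eef_pos: [0.6352, 0.2833, 0.0717]
eef_rot: [0.002, 0.985, -0.173, -0.003]
contact_force: [0.1, 0.6, -1.2]
width: 0.496
gripper_force: 35.0
t: 11.05
eef_pos: [0.6394, 0.2489, 0.149]
eef_rot: [-0.0, 0.985, -0.172, -0.0]
contact_force: [0.9, -0.7, -2.3]
width: 0.498
gripper_force: 35.0
t: 11.55
eef_pos: [0.648, 0.1152, 0.1477]
eef_rot: [0.001, 0.985, -0.174, -0.001]
contact_force: [-0.5, 0.8, -1.2]
width: 0.498
gripper_force: 35.0
t: 11.85
eef_pos: [0.6492, 0.1126, 0.1489]
eef_rot: [-0.0, 0.985, -0.172, -0.0]
contact_force: [0.0, -0.0, -1.5]
width: 0.499
gripper_force: 35.0
[0.64927754 0.11280292 0.11911701] 0.8910489687268139 0.94 [108.   67.  154.5]
[0.6497901  0.11081648 0.01917102] 0.874492234099872 0.69 [ 44. 104. 214.]
[0.65072814 0.11405505 0.12457835] 1.3601458456816804 0.56 [104.5  66.  153. ]
[0.64916755 0.11297748 0.14897986]
```

```bash
python3 -m inch '[[[0.02,-0.06,-0.2],[0,0,0]],[[0,0,-0.4],[0,0,0]],[[0,0,-0.15],[0,0,0]],[[0,0,-0.12],[0,0,0]],[[0,0,0],[0,0,0]]]'
python3 -m inch '[[[0,0,-0.12],[0,0,0]],[[0,0,-0.1],[0,0,0]],[[0,0,0],[0,0,0]]]'
python3 -m inch '[[[0,0,-0.04],[0,0,0]],[[0,0,0],[0,0,0]]]'
```

```text
t: 12.55
eef_pos: [0.6494, 0.11, 0.1219]
eef_rot: [0.0, 0.985, -0.173, -0.001]
contact_force: [-0.1, 0.4, -2.4]
width: 0.496
gripper_force: 35.0
t: 12.85
eef_pos: [0.6495, 0.1101, 0.1159]
eef_rot: [0.0, 0.985, -0.173, -0.0]
contact_force: [0.1, 0.1, -1.9]
width: 0.497
gripper_force: 35.0
t: 13.05
eef_pos: [0.6499, 0.1102, 0.1152]
eef_rot: [-0.0, 0.985, -0.173, 0.0]
contact_force: [0.1, 0.6, -1.7]
width: 0.494
gripper_force: 35.0
```

```bash
python3 -m inch '[[[0,0,-0.03],[0,0,0]],[[0,0,0],[0,0,0]]]'
python3 -m inch '[[[0,0,0],[0,0,0]],[[0,0,0],[0,0,0]],[[0,0,0],[0,0,0]],[[0,0,0],[0,0,0]],[[0,0,0],[0,0,0]]]' 87
python3 -m inch '[[[0,0,0.8],[0,0,0]],[[0,0,1],[0,0,0]],[[0,0,1],[0,0,0]]]'
python3 - <<'E'
from h import *
for r in look("medium_tier","side",0.086): print(r[0],r[1],r[2],r[4])
for r in look("large_tier","side",0.02): print(r[0],r[1],r[2],r[4])
E
```

```text
t: 13.25
eef_pos: [0.6501, 0.1102, 0.1151]
eef_rot: [-0.0, 0.985, -0.172, 0.0]
contact_force: [0.1, 0.3, 1.5]
width: 0.497
gripper_force: 35.0
t: 13.75
eef_pos: [0.6498, 0.1102, 0.1141]
eef_rot: [0.0, 0.985, -0.173, -0.0]
contact_force: [0.7, 0.6, -0.5]
width: 0.862
gripper_force: 0.0
t: 14.05
eef_pos: [0.6496, 0.1101, 0.1988]
eef_rot: [0.0, 0.985, -0.173, -0.0]
contact_force: [0.2, 0.8, 0.5]
width: 0.993
gripper_force: 0.0
[0.64961813 0.1104977  0.08535744] 0.9050208829135578 0.64 [102.  65. 151.]
[0.6501135  0.11089119 0.01936463] 0.8660935555361782 0.75 [ 44. 107. 222.]
[ 0.44926538  0.03436327 -0.01828506] 1.6499504758163326 0.42 [208. 219. 219.]
```

```bash
python3 -m inch '[[[-0.11,-1,0],[0,0,0]],[[-0.11,-1,0],[0,0,0]],[[-0.11,-1,0],[0,0,0]],[[-0.11,-1,0],[0,0,0]],[[-0.11,-1,0],[0,0,0]]]'
python3 -m inch '[[[-0.12,-1,0],[0,0,0]],[[-0.12,-1,-0.3],[0,0,0]],[[-0.12,-1,-0.3],[0,0,0]],[[-0.12,-1,-0.3],[0,0,0]],[[-0.12,-1,-0.3],[0,0,0]]]'
python3 -m inch '[[[-0.12,-1,-0.3],[0,0,0]],[[-0.12,-1,-0.3],[0,0,0]],[[-0.12,-1,-0.3],[0,0,0]],[[0,-0.25,-0.5],[0,0,0]],[[0,0,0],[0,0,0]]]'
python3 -m inch '[[[0,0,0],[0,0,0]]]'
```

```text
t: 14.75
eef_pos: [0.6322, -0.0409, 0.1965]
eef_rot: [0.0, 0.985, -0.173, -0.002]
contact_force: [0.0, 0.2, 0.6]
width: 1.001
gripper_force: 0.0
t: 15.25
eef_pos: [0.6141, -0.1908, 0.1602]
eef_rot: [-0.0, 0.985, -0.173, -0.002]
contact_force: [-0.3, 0.9, 0.9]
width: 1.001
gripper_force: 0.0
t: 15.75
eef_pos: [0.6019, -0.2876, 0.116]
eef_rot: [-0.001, 0.985, -0.174, -0.004]
contact_force: [-1.4, 1.4, -0.8]
width: 0.998
gripper_force: 0.0
t: 15.85
eef_pos: [0.604, -0.2866, 0.119]
eef_rot: [-0.0, 0.985, -0.172, -0.001]
contact_force: [0.4, -0.5, 0.3]
width: 0.999
gripper_force: 0.0
```

```bash
python3 -m inch '[[[0.02,-0.03,-1],[0,0,0]],[[0,0,-1],[0,0,0]],[[0,0,-0.7],[0,0,0]],[[0,0,-0.3],[0,0,0]],[[0,0,0],[0,0,0]]]'
python3 -m inch '[[[0,0,-0.25],[0,0,0]],[[0,0,0],[0,0,0]]]'
python3 -m inch '[[[0,0,0],[0,0,0]],[[0,0,0],[0,0,0]],[[0,0,0],[0,0,0]],[[0,0,0],[0,0,0]],[[0,0,0],[0,0,0]]]' 26 25
python3 -m inch '[[[0,0,0],[0,0,0]],[[0,0,0],[0,0,0]],[[0,0,0],[0,0,0]],[[0,0,0],[0,0,0]]]'
```

```text
t: 16.35
eef_pos: [0.605, -0.287, 0.0295]
eef_rot: [-0.0, 0.985, -0.172, -0.001]
contact_force: [1.0, 0.4, -0.9]
width: 0.997
gripper_force: 0.0
t: 16.55
eef_pos: [0.6055, -0.2879, 0.0232]
eef_rot: [-0.0, 0.985, -0.172, 0.0]
contact_force: [-0.5, 0.7, 0.0]
width: 0.999
gripper_force: 0.0
t: 17.05
eef_pos: [0.6052, -0.2883, 0.0229]
eef_rot: [0.0, 0.985, -0.173, 0.0]
contact_force: [-0.2, -0.0, 0.2]
width: 0.629
gripper_force: 0.0
t: 17.45
eef_pos: [0.6051, -0.2882, 0.0227]
eef_rot: [0.0, 0.985, -0.173, -0.0]
contact_force: [0.3, 0.3, -0.7]
width: 0.453
gripper_force: 25.0
```

```bash
python3 -m inch '[[[0,0,0.5],[0,0,0]],[[0,0,1],[0,0,0]],[[0,0,1],[0,0,0]],[[0,0.4,1],[0,0,0]],[[0.12,0.8,1],[0,0,0]]]'
python3 -m inch '[[[0.12,1,1],[0,0,0]],[[0.12,1,0.5],[0,0,0]],[[0.12,1,0.1],[0,0,0]],[[0.12,1,0],[0,0,0]],[[0.12,1,0],[0,0,0]]]'
python3 -m inch '[[[0.12,1,0],[0,0,0]],[[0.12,1,0],[0,0,0]],[[0.12,1,0],[0,0,0]],[[0.12,1,0],[0,0,0]],[[0.12,1,0],[0,0,0]]]'
python3 -m inch '[[[0.12,1,0],[0,0,0]],[[0.06,0.7,0],[0,0,0]],[[0,0.4,0],[0,0,0]],[[0,0,0],[0,0,0]],[[0,0,0],[0,0,0]]]'
python3 - <<'E'
from h import *
for r in look("egg_cup","side",0.18): print(r[0],r[1],r[2],r[4])
for r in look("medium_tier","side",0.086): print(r[0],r[1],r[2],r[4])
print(readout.sense()["eef_pos"])
c=optics.read_camera("side");cv2.imwrite("pics/b.png",cv2.resize(c["pixels"][40:240,240:540,::-1],None,fx=2,fy=2))
E
```

```text
t: 17.95
eef_pos: [0.6082, -0.2531, 0.1599]
eef_rot: [0.0, 0.985, -0.174, 0.0]
contact_force: [-0.3, -0.0, -0.6]
width: 0.454
gripper_force: 25.0
t: 18.45
eef_pos: [0.6266, -0.1009, 0.2073]
eef_rot: [-0.0, 0.985, -0.173, 0.001]
contact_force: [0.1, 0.6, -0.7]
width: 0.453
gripper_force: 25.0
t: 18.95
eef_pos: [0.6446, 0.049, 0.2069]
eef_rot: [-0.0, 0.985, -0.172, 0.0]
contact_force: [1.2, 0.1, -0.9]
width: 0.45
gripper_force: 25.0
t: 19.45
eef_pos: [0.6499, 0.1101, 0.2059]
eef_rot: [0.0, 0.985, -0.173, -0.0]
contact_force: [-1.5, -0.1, -1.1]
width: 0.451
gripper_force: 25.0
[0.65032671 0.11131004 0.18377659] 0.8116898148111584 0.76 [138.  65. 100.]
[0.45969117 0.12194211 0.00545287] 1.9935728271266804 0.4 [200. 215. 214.]
[0.64955414 0.11051253 0.0854756 ] 0.8757680200583824 0.87 [101.  63. 150.]
[0.65006843 0.1095973  0.20587796]
```

View pics/b.png

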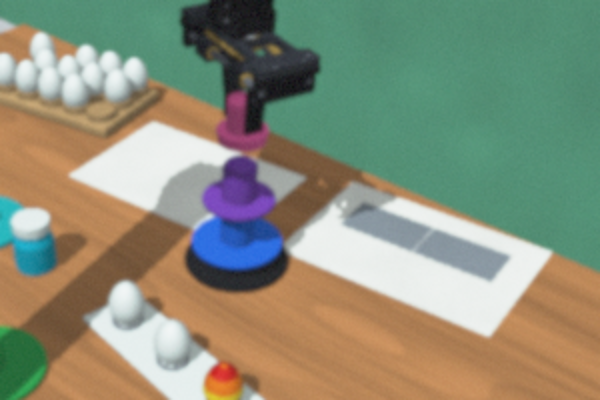

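The cup at (243,130) in the crop hangs centred above the purple post at (240,165). Offset is under 1 mm, so I'll lower it.

```bash
python3 -m inch '[[[-0.02,-0.02,-0.3],[0,0,0]],[[0,0,-0.4],[0,0,0]],[[0,0,-0.2],[0,0,0]],[[0,0,-0.12],[0,0,0]],[[0,0,0],[0,0,0]]]'
python3 -m inch '[[[0,0,-0.12],[0,0,0]],[[0,0,-0.12],[0,0,0]],[[0,0,-0.1],[0,0,0]],[[0,0,0],[0,0,0]]]'
python3 -m inch '[[[0,0,-0.04],[0,0,0]],[[0,0,0],[0,0,0]]]'
```

```text
t: 20.2
eef_pos: [0.6491, 0.1101, 0.1741]
eef_rot: [0.0, 0.985, -0.172, -0.001]
contact_force: [-0.0, -0.1, -1.3]
width: 0.449
gripper_force: 25.0
t: 20.6
eef_pos: [0.6496, 0.1102, 0.165]
eef_rot: [0.0, 0.985, -0.172, 0.0]
contact_force: [0.1, 0.1, -0.8]
width: 0.457
gripper_force: 25.0
t: 20.8
eef_pos: [0.6498, 0.1102, 0.1647]
eef_rot: [-0.0, 0.985, -0.172, 0.001]
contact_force: [-0.8, -0.2, 3.3]
width: 0.453
gripper_force: 25.0
```

```bash
python3 -m inch '[[[0,0,0],[0,0,0]],[[0,0,0],[0,0,0]],[[0,0,0],[0,0,0]],[[0,0,0],[0,0,0]],[[0,0,0],[0,0,0]]]' 87
python3 -m inch '[[[0,0,0.8],[0,0,0]],[[0,0,1],[0,0,0]],[[0,0,0.5],[0,0,0]]]'
python3 - <<'E'
from h import *
for n,z in(("egg_cup",.142),("medium_tier",.086),("large_tier",.02),("painted_egg",.006)):
  for r in look(n,"side",z)[:2]: print(n,r[0],r[1],r[2],r[4])
print(readout.sense()["eef_pos"])
E
```

```text
t: 21.3
eef_pos: [0.6494, 0.1102, 0.1635]
eef_rot: [0.0, 0.985, -0.173, -0.0]
contact_force: [-0.3, 0.2, 0.0]
width: 0.826
gripper_force: 0.0
t: 21.6
eef_pos: [0.6506, 0.1103, 0.2356]
eef_rot: [-0.001, 0.985, -0.172, 0.002]
contact_force: [0.9, 1.0, 1.1]
width: 0.987
gripper_force: 0.0
egg_cup [0.64948011 0.11129932 0.14261823] 0.9356131426049462 0.79 [141.  66. 103.]
egg_cup [ 0.43275159  0.00748575 -0.01041889] 41.52955195546738 0.27 [229. 238. 237.]
medium_tier [0.64966687 0.11070627 0.08524896] 0.8293574222771269 0.9 [106.  67. 159.]
medium_tier [ 0.63227971  0.09256917 -0.00853913] 1.7015804896239963 0.65 [42. 43. 46.]
large_tier [0.65007729 0.1109679  0.01912987] 0.9007297128124634 0.7 [ 43. 105. 218.]
painted_egg [ 0.43595963 -0.05617306  0.00550948] 0.8171126613666064 0.93 [212. 123.  45.]
painted_egg [ 3.32011102e-01 -1.00396020e-01 -5.97559389e-07] 0.6856705913461383 0.88 [ 63. 121.  65.]
[0.64889111 0.11001269 0.23113254]
```

```bash
python3 -m inch '[[[-1,-0.78,0],[0,0,0]],[[-1,-0.78,0],[0,0,0]],[[-1,-0.78,0],[0,0,0]],[[-1,-0.78,-0.3],[0,0,0]],[[-1,-0.78,-0.5],[0,0,0]]]' 70 15
python3 -m inch '[[[-1,-0.78,-0.7],[0,0,0]],[[-0.8,-0.6,-0.7],[0,0,0]],[[-0.3,-0.27,-0.7],[0,0,0]],[[0,0,-0.5],[0,0,0]],[[0,0,0],[0,0,0]]]'
python3 -m inch '[[[0,0,0],[0,0,0]]]'
```

```text
t: 22.5
eef_pos: [0.4986, -0.0076, 0.2088]
eef_rot: [-0.0, 0.985, -0.172, 0.001]
contact_force: [1.0, -0.7, 0.5]
width: 0.81
gripper_force: 0.0
t: 23.0
eef_pos: [0.4343, -0.057, 0.1287]
eef_rot: [0.001, 0.985, -0.173, -0.003]
contact_force: [0.2, -0.6, 0.6]
width: 0.802
gripper_force: 0.0
t: 23.1
eef_pos: [0.4368, -0.0563, 0.1308]
eef_rot: [0.0, 0.985, -0.172, -0.0]
contact_force: [-0.0, -0.4, 0.2]
width: 0.803
gripper_force: 0.0
```

```bash
python3 -m inch '[[[-0.01,0,-0.8],[0,0,0]],[[0,0,-1],[0,0,0]],[[0,0,-1],[0,0,0]],[[0,0,-0.6],[0,0,0]],[[0,0,-0.3],[0,0,0]]]'
python3 -m inch '[[[0,0,-0.15],[0,0,0]],[[0,0,0],[0,0,0]],[[0,0,0],[0,0,0]]]'
python3 -m inch '[[[0,0,0],[0,0,0]],[[0,0,0],[0,0,0]],[[0,0,0],[0,0,0]],[[0,0,0],[0,0,0]],[[0,0,0],[0,0,0]]]' 36 15
python3 -m inch '[[[0,0,0],[0,0,0]],[[0,0,0],[0,0,0]],[[0,0,0],[0,0,0]]]'
```

```text
t: 23.6
eef_pos: [0.4365, -0.0561, 0.0189]
eef_rot: [0.0, 0.985, -0.172, -0.0]
contact_force: [-0.6, -0.5, 0.5]
width: 0.806
gripper_force: 0.0
t: 23.9
eef_pos: [0.4372, -0.0561, 0.0161]
eef_rot: [-0.0, 0.985, -0.172, 0.001]
contact_force: [0.7, 0.3, -0.3]
width: 0.807
gripper_force: 0.0
t: 24.4
eef_pos: [0.4363, -0.0563, 0.0154]
eef_rot: [-0.0, 0.985, -0.172, 0.0]
contact_force: [-0.6, -0.1, 1.4]
width: 0.497
gripper_force: 15.0
t: 24.7
eef_pos: [0.4363, -0.0563, 0.0154]
eef_rot: [0.0, 0.985, -0.172, 0.0]
contact_force: [-1.5, -0.3, 3.3]
width: 0.499
gripper_force: 15.0
```

```bash
python3 -m inch '[[[0,0,0.1],[0,0,0]],[[0,0,0.2],[0,0,0]],[[0,0,0.4],[0,0,0]],[[0,0,0.4],[0,0,0]],[[0,0,0.2],[0,0,0]]]'
python3 -m inch '[[[0,0,0],[0,0,0]],[[0,0,0],[0,0,0]]]'
python3 - <<'E'
from h import *
c=optics.read_camera("side")
for r in look("painted_egg","side",.045,c)[:2]: print(r[0],r[1],r[2],r[4])
print(readout.sense()["eef_pos"])
cv2.imwrite("pics/c.png",cv2.resize(c["pixels"][120:300,260:440,::-1],None,fx=3,fy=3))
E
```

```text
t: 25.2
eef_pos: [0.4367, -0.0562, 0.0553]
eef_rot: [-0.0, 0.985, -0.172, 0.001]
contact_force: [0.4, 0.5, -0.5]
width: 0.494
gripper_force: 15.0
t: 25.4
eef_pos: [0.4359, -0.0563, 0.0541]
eef_rot: [-0.0, 0.985, -0.173, -0.0]
contact_force: [-0.3, -0.7, -0.3]
width: 0.493
gripper_force: 15.0
[ 0.31342668 -0.1232297   0.02183783] 5.104721924647041 0.87 [ 65.5 123.   68. ]
[ 0.39581173 -0.06914892  0.04528473] 1.4531999365146133 0.7 [216. 169.  51.]
[ 0.43574078 -0.05638081  0.05377598]
```

View pics/c.png

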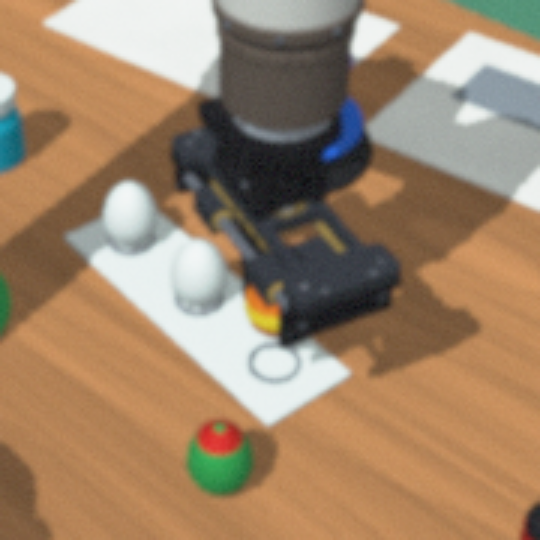

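The egg at (265,305) in the crop is lifted clear of its pocket and upright. The white eggs are undisturbed.

```bash
python3 -m inch '[[[0,0,0.3],[0,0,0]],[[0,0,0.6],[0,0,0]],[[0,0,0.7],[0,0,0]],[[0,0,0.7],[0,0,0]],[[0,0,0.7],[0,0,0]]]'
python3 -m inch '[[[0,0,0.7],[0,0,0]],[[0,0,0.7],[0,0,0]],[[0,0,0.7],[0,0,0]],[[0,0,0.6],[0,0,0]],[[0.1,0.08,0.4],[0,0,0]]]'
python3 -m inch '[[[0.2,0.16,0.1],[0,0,0]],[[0.3,0.23,0],[0,0,0]],[[0.4,0.31,0],[0,0,0]],[[0.5,0.39,0],[0,0,0]],[[0.5,0.39,0],[0,0,0]]]'
python3 -m inch '[[[0.5,0.39,0],[0,0,0]],[[0.5,0.39,0],[0,0,0]],[[0.5,0.39,0],[0,0,0]],[[0.5,0.39,0],[0,0,0]],[[0.5,0.39,0],[0,0,0]]]'
python3 -m inch '[[[0.5,0.39,0],[0,0,0]],[[0.5,0.39,0],[0,0,0]],[[0.5,0.39,0],[0,0,0]],[[0.4,0.31,0],[0,0,0]],[[0.3,0.23,0],[0,0,0]]]'
python3 -m inch '[[[0.2,0.16,0],[0,0,0]],[[0.1,0.08,0],[0,0,0]],[[0,0,0],[0,0,0]],[[0,0,0],[0,0,0]]]'
```

```text
t: 26.0
eef_pos: [0.436, -0.0564, 0.1454]
eef_rot: [0.0, 0.985, -0.173, -0.0]
contact_force: [0.7, -0.5, -1.2]
width: 0.495
gripper_force: 15.0
t: 26.5
eef_pos: [0.4392, -0.054, 0.239]
eef_rot: [-0.0, 0.985, -0.173, 0.001]
contact_force: [1.3, 0.7, -0.8]
width: 0.494
gripper_force: 15.0
t: 27.0
eef_pos: [0.4974, -0.0084, 0.2393]
eef_rot: [0.0, 0.985, -0.172, -0.001]
contact_force: [-0.6, 0.5, 0.3]
width: 0.495
gripper_force: 15.0
t: 27.5
eef_pos: [0.5725, 0.0505, 0.2388]
eef_rot: [0.001, 0.985, -0.172, -0.001]
contact_force: [-0.5, -0.4, -0.5]
width: 0.496
gripper_force: 15.0
t: 28.0
eef_pos: [0.6384, 0.1019, 0.2383]
eef_rot: [0.001, 0.985, -0.172, -0.001]
contact_force: [0.4, 0.4, -0.3]
width: 0.495
gripper_force: 15.0
t: 28.4
eef_pos: [0.6459, 0.1073, 0.2403]
eef_rot: [0.0, 0.985, -0.173, -0.0]
contact_force: [0.1, 0.0, -0.5]
width: 0.494
gripper_force: 15.0
```

```bash
python3 -m inch '[[[0.12,0.1,-0.2],[0,0,0]],[[0,0,-0.2],[0,0,0]],[[0,0,0],[0,0,0]],[[0,0,0],[0,0,0]]]'
python3 - <<'E'
from h import *
c=optics.read_camera("side")
for n,z in(("painted_egg",.22),("egg_cup",.142)):
  for r in look(n,"side",z,c)[:2]: print(n,r[0],r[1],r[2],r[3],r[4])
print(readout.sense()["eef_pos"])
cv2.imwrite("pics/d.png",cv2.resize(c["pixels"][40:200,290:430,::-1],None,fx=3.7,fy=3.7,interpolation=cv2.INTER_CUBIC))
E
```

```text
t: 28.8
eef_pos: [0.6496, 0.1103, 0.2279]
eef_rot: [0.0, 0.985, -0.173, -0.0]
contact_force: [0.4, 0.7, -0.5]
width: 0.493
gripper_force: 15.0
painted_egg [0.65020196 0.11122986 0.21991954] 0.9107656994403572 0.66 [353.6, 77.6, 11.8, 19.3] [126.  76.  32.]
painted_egg [ 3.31998929e-01 -1.00275684e-01 -6.97385986e-05] 0.6482002040011348 0.58 [322.5, 258.4, 23.5, 27.9] [ 61. 120.  65.]
egg_cup [0.64967642 0.11139162 0.14240119] 0.8770010078538562 0.58 [346.6, 100.3, 25.9, 33.4] [142.  66. 103.]
[0.64988303 0.11041387 0.22854116]
```

View pics/d.png

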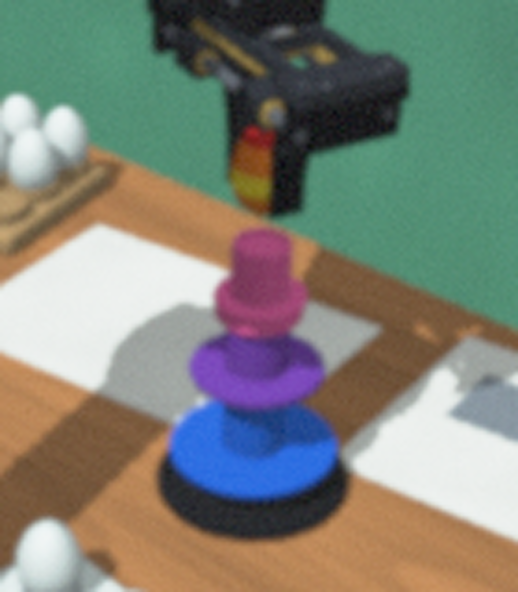

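The egg at (255,170) in the crop is upright right over the cup at (262,245), with the fit within 0.6 mm. I'll lower it.

```bash
python3 -m inch '[[[-0.01,0,-0.2],[0,0,0]],[[0,0,-0.25],[0,0,0]],[[0,0,-0.2],[0,0,0]],[[0,0,-0.1],[0,0,0]],[[0,0,0],[0,0,0]]]'
python3 -m inch '[[[0,0,-0.06],[0,0,0]],[[0,0,0],[0,0,0]],[[0,0,0],[0,0,0]]]'
python3 -m inch '[[[0,0,-0.05],[0,0,0]],[[0,0,0],[0,0,0]],[[0,0,0],[0,0,0]]]'
```

```text
t: 29.45
eef_pos: [0.6492, 0.1104, 0.2048]
eef_rot: [0.0, 0.985, -0.173, -0.001]
contact_force: [-0.2, -0.0, -1.1]
width: 0.495
gripper_force: 15.0
t: 29.75
eef_pos: [0.6496, 0.1105, 0.2042]
eef_rot: [-0.0, 0.985, -0.172, 0.0]
contact_force: [0.3, 0.6, -0.6]
width: 0.496
gripper_force: 15.0
t: 30.05
eef_pos: [0.6495, 0.1104, 0.2024]
eef_rot: [0.0, 0.985, -0.173, -0.0]
contact_force: [0.6, 0.0, -0.6]
width: 0.496
gripper_force: 15.0
```

```bash
python3 -m inch '[[[0,0,-0.04],[0,0,0]],[[0,0,0],[0,0,0]],[[0,0,0],[0,0,0]]]'
python3 -m inch '[[[0,0,-0.03],[0,0,0]],[[0,0,0],[0,0,0]],[[0,0,0],[0,0,0]]]'
```

```text
t: 30.35
eef_pos: [0.6497, 0.1105, 0.2015]
eef_rot: [-0.0, 0.985, -0.173, 0.0]
contact_force: [1.3, 0.2, 0.3]
width: 0.495
gripper_force: 15.0
t: 30.65
eef_pos: [0.65, 0.1105, 0.2015]
eef_rot: [-0.0, 0.985, -0.172, 0.001]
contact_force: [-0.2, 0.6, 4.2]
width: 0.493
gripper_force: 15.0
```

Contact at 4 N, so I'll release it gently.

```bash
python3 -m inch '[[[0,0,0],[0,0,0]],[[0,0,0],[0,0,0]],[[0,0,0],[0,0,0]]]' 48 5
python3 -m inch '[[[0,0,0],[0,0,0]],[[0,0,0],[0,0,0]],[[0,0,0],[0,0,0]],[[0,0,0],[0,0,0]],[[0,0,0],[0,0,0]]]' 80
python3 -m inch '[[[0,0,0.3],[0,0,0]],[[0,0,0.7],[0,0,0]],[[0,0,1],[0,0,0]],[[0,0,1],[0,0,0]],[[0,0,0],[0,0,0]]]'
python3 -m inch '[[[0,0,0],[0,0,0]],[[0,0,0],[0,0,0]],[[0,0,0],[0,0,0]]]'
python3 - <<'E'
from h import *
c=optics.read_camera("side")
for n,z in(("painted_egg",.192),("egg_cup",.142),("medium_tier",.086),("large_tier",.02),("rinse_jar",0),("paint_bottle",0)):
  for r in look(n,"side",z,c)[:1]: print(n,r[0],r[1],r[2],r[4])
cv2.imwrite("pics/e.png",cv2.resize(c["pixels"][50:250,240:480,::-1],None,fx=2.9,fy=2.9,interpolation=cv2.INTER_CUBIC))
E
```

```text
t: 30.95
eef_pos: [0.649, 0.1104, 0.1993]
eef_rot: [0.0, 0.985, -0.173, -0.001]
contact_force: [-0.8, -0.1, -0.8]
width: 0.547
gripper_force: 0.0
t: 31.45
eef_pos: [0.6495, 0.1105, 0.2003]
eef_rot: [-0.0, 0.985, -0.173, -0.0]
contact_force: [-0.4, 0.1, -0.1]
width: 0.887
gripper_force: 0.0
t: 31.95
eef_pos: [0.6518, 0.1107, 0.2971]
eef_rot: [-0.002, 0.985, -0.172, 0.005]
contact_force: [-0.0, 0.2, 0.1]
width: 0.92
gripper_force: 0.0
t: 32.25
eef_pos: [0.649, 0.1103, 0.2891]
eef_rot: [0.001, 0.985, -0.173, -0.001]
contact_force: [0.9, 0.6, -0.6]
width: 0.919
gripper_force: 0.0
painted_egg [0.650144   0.11149002 0.19338921] 0.9252081245467795 0.73 [131.  82.  34.]
egg_cup [0.64996299 0.11118175 0.14231362] 0.9948816377608409 0.83 [137.  64.  99.]
medium_tier [0.64954152 0.11039432 0.08518571] 0.8197950495152231 0.96 [103.  65. 153.]
large_tier [0.64968721 0.11094087 0.01918928] 0.8894011710817509 0.9 [ 43. 104. 218.]
rinse_jar [ 0.45871841  0.30039919 -0.00089369] 1.259403918885365 0.64 [ 47.5 142.  163. ]
paint_bottle [ 0.43004139 -0.289743    0.00434286] 0.8128046027220861 0.7 [61. 40. 41.]
```

View pics/e.png

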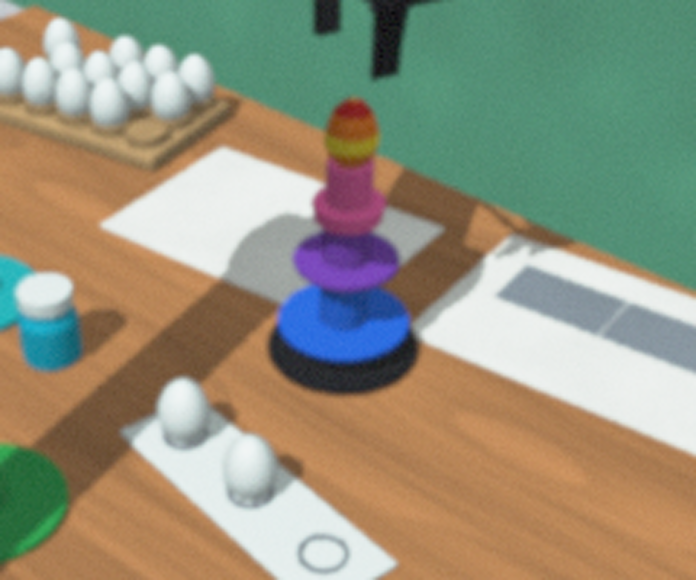

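The stack stands complete: egg upright at (352,130), cup, purple and blue tiers on the black base, and the gripper is clear. The white eggs, jar and bottle have not moved.

```bash
python3 -c "
from station import ticket
print(ticket.finish_job())"
```

```text
the job is handed in; nothing more can be done
None
```

I built the stand on the black base in the required order, with the painted egg upright in the cup. The last camera check showed every piece seated, the gripper clear and the white eggs, jar and bottle undisturbed; I handed the job in at about 32 s, and no verdict was returned.

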